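# Level the kitchen balance by sliding tins from pan to pan

## Robot

A 6-joint arm with a two-finger parallel gripper is mounted at the origin on the work surface. World frame = base frame: x ahead of the robot, y to its left, z up, the work surface at z = 0. Lengths are in mm, angles in rad, forces in N, time in s.
With the tool pointing down it reaches from about 400 to 925 mm from the base axis. Payload 12.5 kg.
Tool frame: the origin (TCP) lies midway between the tips of the shut fingers; the grasp point (between the pads) lies 19 mm behind it (env.pinch_z is the z of the grasp point in the tool frame, in mm); z points along the fingers, y is the line along which they close (so a half turn about z gives the same grasp; the last joint's range is limited). The gripper opens to 95 mm and grips with 3 to 60 N. Pads are 20 mm wide; open, the fingers measure 119 mm over their backs; the gripper's body (75 mm by 180 mm) begins 59 mm behind the grasp point.
Start: joints at [-1.242, 0.491, 1.559, -0, 1.092, -0.106], TCP at [263.292, -566.854, 214.661] pointing down, gripper open.
Joint ranges: [-3.1, 3.1], [-0.84, 2.19], [0.05, 2.79], [-1.13, 4.28], [0.06, 2.93], [-2.69, 2.69]. Speed limits (rad/s): [2.22, 2.22, 2.79, 3.14, 3.14, 3.14].

## Interface

Orientations are given as [roll, pitch, yaw] about the fixed x, y, z axes, in that order (R = Rz(yaw) Ry(pitch) Rx(roll)).
In Python, from cell import env, eyes gives the robot as it stands.
- The arm moves only by the shell command python3 -m inch 'ROWS'. ROWS is JSON, a list of rows, each a list of 3 entries, a list of its own where there are three numbers: the shift along the tool's x, y, z in units of 60 mm (1.0 is 60 mm), then the turn about the tool's z in units of 5 degrees (1.0 is 5 degrees), then the closure, from -1 (fully open) to 1 (shut). In form: [[[tx, ty, tz], turn, claw], ...]. A call has exactly 10 rows; each row shifts and turns the commanded pose from where the row before left it, along the tool's axes as they then stand; what a row does not reach is not made up. A row lasts 1/8 s, in which the tool goes at most 62.5 mm and 10.7 degrees, less where a joint would pass 70% of its speed; a pose out of reach is approached as far as the arm can. A call is refused whole if a number of a shift passes 1 or a number of a turn 1, either way. A call with a gripper value outside its range is refused whole. The fingers move at their own pace and stop on an object; the grip force is fixed at half the most. Time passes only in rows, so rows that do not move let the fingers close, or fill a call up. It gives the time, the measured TCP pose, the force, the opening and the grip force at its end, in the units of the state.
- env.state(): the state, without advancing time (a new reading comes with each control period).
- eyes.read_camera(name): name is "side" or "top"; returns a dict with "pixels" (400x640x3 uint8, red, green, blue), "fx", "fy", "cx", "cy" (pixels), "extrinsics" (4x4, takes a point from world to camera coordinates). Camera axes: x right, y down, z forward; pixel columns grow to the right and rows downward; lengths in mm; the calibration is good to about 2 mm. A picture is of the moment at which its call begins. There is no depth.
- env.job_done(): hands the job in; it is judged then, once.
Trained networks look in a picture, given as the dict that the camera call returned (one of the last four; its "shot" number tells which), for a name from the list of things; names that differ only in an ending like _2 or _b are one class to them, and where a whole thing is asked for, a point or a joint stands for the part that bears it (a point fixed in the world has none). Each returns a list of dicts, best first, with "score" (0 to 1); they miss things now and then, are a little off and sometimes report something else, mostly with a low value. They report only what shows in the picture. A call takes as long as a camera call. They do not tell look-alikes from the thing itself.
- eyes.boxes_of(name, picture): "centre" ([row, column] in pixels, amid what is visible of it).
- eyes.cut_out(name, picture): "mask" (400x640 bool, what is visible of it) and "centre" ([row, column] in pixels, amid what is visible of it).
- eyes.spot_point(name, picture): "centre" ([row, column] in pixels: a listed point, or the origin of a listed thing).
The state is a dict: "t": time; "joints": joint angles; "qvel": joint speeds; "tau": joint torques, N m; "eef_pos": TCP position; "tcp_rot": TCP orientation; "ft_force": force on the tool from outside, world axes, zero at the start; "moment": the same for the moment, N m; "opening": opening from 0.0 (shut) to 1.0 (fully open); "grip_force": force on a finger pad.
Only numpy, scipy, OpenCV 4.12 (cv2) and the standard library are available. Lean on these libraries where they do the work, as an engineer would, in place of code of your own. Each camera call takes 0.05 s, during which the arm holds its last target. There are 200 camera calls.

## Task

The kitchen balance hangs down on one side, where the big tin shares a pan with one of the two small tins. Slide the tins along the balance so that the big tin alone on one pan balances both small tins on the other, and shift them until the beam comes to rest level by itself, every tin upright on its own pan and none on the wooden strip between. Leave the other things on the counter where they are.

Things in the scene. Friction and masses are not known exactly. Their poses are not given: they have to be found in the camera images.
- scale: Base of the balance, fixed to the counter: grey housing on a dark foot 190 x 200 mm; origin at the centre of its underside. Its level y axis runs along the balance from pan to pan, x across it. The axle lies along x, 70 mm above the origin; the deck rocking on it has its top 85 mm above the counter when level. A fixed rest post stands under each pan, 130 mm from the middle.
- beam (a joint): Tilt of the deck about the axle, rad: 0 level, positive when the scale's +y end is up; stops at -0.07 and 0.07. A weak centring spring makes the tilt proportional to the imbalance near level: a small tin shifted 10 mm along y changes it by about 0.02, the big tin by about 0.04. It settles in about 1 s.
- deck_middle (a point): Middle of the deck's top; axes tilt with the deck, y along the balance. The deck is one flat surface 450 (y) x 236 mm (x): a brown wooden strip covers 31 mm either side of the middle, beyond it on each side is a dark steel pan, flush with the strip so that tins slide across. Rim 8 mm high, 5 mm thick: inner faces at x = +-113 mm and y = +-220 mm.
- big_tin: The big plain steel tin, closed, upright: diameter 104 mm, height 88 mm, about 600 g (10 % either way). Origin at the centre of its underside, z up. Too wide to grasp: push it low on its side. It starts on the low pan beside a small tin.
- small_tin_1: Small plain steel tin with a flat lid, closed, upright: diameter 90 mm, height 60 mm, about 300 g (10 % either way). Origin at the centre of its underside, z up. It starts on the low pan beside the big tin, about 110 mm from it across the balance. Too wide to grasp: push it low on its side.
- small_tin_2: Small plain steel tin, same size and about the same weight as the other. Origin at the centre of its underside, z up. It starts alone on the high pan.
- mug: White mug, diameter 80 mm, 95 mm high, beyond the balance; origin at the centre of its underside. Leave it.
- mill: Dark wooden pepper mill, diameter 54 mm, 150 mm high, beyond the balance; origin at the centre of its underside. Leave it.
- wooden_spoon: Wooden spoon 260 mm long lying along the balance on the robot's side of it. Leave it.
- bowl: White bowl, diameter 140 mm, 60 mm high, on the counter to the left; origin at the centre of its underside. Leave it.
- jar: Glass jar with steel cap, diameter 70 mm, 120 mm high, on the counter to the right; origin at the centre of its underside. Leave it.
- spatula: Black spatula 280 mm long lying on the counter to the right. Leave it.
- butter_box: White closed butter box 120 x 75 x 50 mm on the counter to the left; origin at the centre of its underside. Leave it.
Mind the look-alikes: they are no part of the job. Leave any yellow look-alike of the big_tin alone.

How it is judged:
By the outcome, as a careful person would: the job done as asked, in the order asked, and still so for the second after the job is handed in, with the robot touching nothing.
It also fails if it takes over 72 s, if anything falls off the work surface, if the arm or the gripper's body presses on something with over 40 N, if the wrist force passes 120 N, or if a joint passes its speed limit or range.

## Working session

There is one attempt and no reset: what is moved stays moved. The work goes in short steps, Python scripts to look and compute and a shell command to move; the robot and the scene stay as the last step left them, time stands still between calls to the robot, and variables do not carry over. Pictures are saved under pics/ and viewed, at most 10 in all, crops included, and the job is handed in when it is done.

```bash
mkdir -p pics; ls; cat > h.py <<'E'
import numpy as np, cv2
from cell import env, eyes
def shot(name,fn=None):
    p=eyes.read_camera(name)
    if fn: cv2.imwrite('pics/'+fn,cv2.cvtColor(p['pixels'],cv2.COLOR_RGB2BGR))
    return p
def ray(p,rc):
    E=np.array(p['extrinsics']);R=E[:3,:3];t=E[:3,3]
    d=R.T@np.array([(rc[1]-p['cx'])/p['fx'],(rc[0]-p['cy'])/p['fy'],1]);return -R.T@t,d
def at(p,rc,z):
    o,d=ray(p,rc);return (o+d*(z-o[2])/d[2]).round(1)
def tri(a,ra,b,rb):
    A=[];B=[]
    for p,r in((a,ra),(b,rb)):
        o,d=ray(p,r);d/=np.linalg.norm(d);M=np.eye(3)-np.outer(d,d);A.append(M);B.append(M@o)
    return np.linalg.solve(sum(A),sum(B)).round(1)
def proj(p,X):
    c=np.array(p['extrinsics'])[:3]@np.append(X,1);return [p['fy']*c[1]/c[2]+p['cy'],p['fx']*c[0]/c[2]+p['cx']]
E
python3 - <<'E'
from h import *
s=env.state();print(s['eef_pos'],s['tcp_rot'],s['t'])
T=shot('top','t0.png');S=shot('side','s0.png')
for p in(T,S):
    print(ray(p,(200,320)))
    for n in['scale','deck_middle','big_tin','small_tin_1','mug','mill','jar','bowl']:
        print(n,[(np.round(d['centre'],1).tolist(),round(d['score'],2)) for d in eyes.spot_point(n,p)])
E
```

```text
pics
[ 263.21954823 -566.59906578  214.07618315] [-3.14048820e+00 -1.10481051e-04  4.34830750e-01] 0.0
(array([ 234.86879898,   22.9116733 , 1426.06499349]), array([ 0.21331643, -0.00698286, -0.97701853]))
scale [([197.0, 322.4], 0.66)]
deck_middle [([190.1, 323.0], 0.93)]
big_tin [([211.8, 293.2], 0.95), ([274.0, 271.8], 0.95), ([196.7, 326.0], 0.41), ([256.8, 179.2], 0.28), ([184.1, 281.3], 0.2)]
small_tin_1 [([199.0, 369.4], 0.89), ([180.9, 283.6], 0.6), ([248.3, 339.8], 0.32)]
mug [([139.0, 317.0], 0.56)]
mill [([133.8, 362.4], 0.51), ([188.0, 206.7], 0.21)]
jar [([162.8, 457.3], 0.74)]
bowl [([252.3, 178.2], 0.62)]
(array([  79.03583168, 1189.89444833,  863.31104814]), array([ 0.31549401, -0.78325721, -0.53571835]))
scale [([208.2, 320.5], 0.96), ([214.9, 371.6], 0.2)]
deck_middle [([190.1, 320.7], 0.83)]
big_tin [([210.8, 322.9], 0.9), ([258.2, 372.0], 0.67)]
small_tin_1 [([210.2, 291.9], 0.74), ([175.5, 340.6], 0.71)]
mug [([163.7, 388.8], 0.52)]
mill [([184.6, 284.9], 0.73)]
jar [([155.9, 343.3], 0.7)]
bowl [([315.8, 306.0], 0.71)]
```

View pics/t0.png

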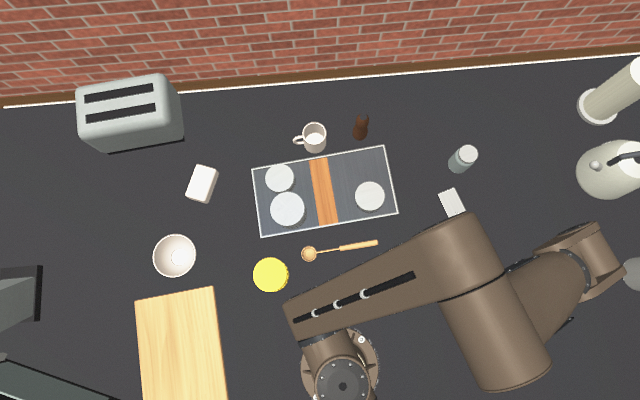

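View pics/s0.png

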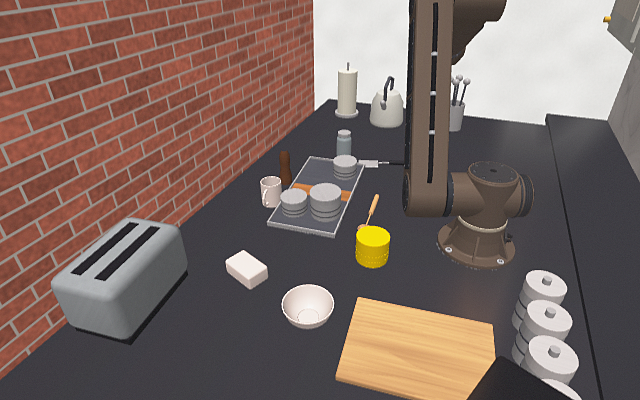

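```bash
cat > fit.py <<'E'
from h import *
from scipy.optimize import minimize
def hull(p,c,r,h,up=(0,0,1)):
    a=np.linspace(0,2*np.pi,40);up=np.array(up)/np.linalg.norm(up)
    u=np.cross(up,[1,0,0]);u/=np.linalg.norm(u);v=np.cross(up,u)
    pts=[proj(p,np.array(c)+r*(np.cos(t)*u+np.sin(t)*v)+k*up)[::-1] for t in a for k in(0,h)]
    return cv2.convexHull((np.array(pts)*8).astype(np.float32))
def iou(p,m,c,r,h,up):
    H=hull(p,c,r,h,up);big=np.zeros(m.shape,np.uint8)
    cv2.fillPoly(big,[np.round(H*2).astype(np.int32)],1,shift=4);b=big>0
    return (b&m).sum()/max(1,(b|m).sum())
def tins(T,S,up=(0,0,1)):
    """world xyz of tins seen in both views, by silhouettes"""
    out=[]
    for n,r,h in(('big_tin',52,88),('small_tin_1',45,60)):
        ds=[eyes.cut_out(n,p) for p in(T,S)]
        for d in ds[0]:
            g=at(T,d['centre'],85+h)
            best=None
            for e in ds[1]:
                q=proj(S,g-[0,0,h/2]);dist=np.hypot(*(np.array(q)-e['centre']))
                if best is None or dist<best[0]:best=(dist,e)
            if best is None or best[0]>14 or d['score']<.3:continue
            f=lambda c:-iou(T,d['mask'],c,r,h,up)-iou(S,best[1]['mask'],c,r,h,up)
            x0=np.array([g[0],g[1],85.])
            sol=minimize(f,x0,method='Nelder-Mead',options=dict(initial_simplex=[x0,x0+[8,0,0],x0+[0,8,0],x0+[0,0,12]],xatol=.2,fatol=1e-4))
            out.append((n,sol.x.round(1),round(-sol.fun/2,3),round(d['score'],2)))
    return out
E
python3 - <<'E'
from fit import *
T=shot('top');S=shot('side')
for t in tins(T,S):print(*t)
print(tri(T,eyes.spot_point('deck_middle',T)[0]['centre'],S,eyes.spot_point('deck_middle',S)[0]['centre']))
print(tri(T,eyes.spot_point('scale',T)[0]['centre'],S,eyes.spot_point('scale',S)[0]['centre']))
for n in('mug','mill','jar'):print(n,[at(T,eyes.spot_point(n,T)[0]['centre'],0),at(S,eyes.spot_point(n,S)[0]['centre'],0)])
a=cv2.resize(T['pixels'][135:250,240:410],None,fx=4.6,fy=4.6,interpolation=cv2.INTER_CUBIC)[:,:,::-1]
b=cv2.resize(S['pixels'][145:245,260:380],None,fx=5.9,fy=5.9,interpolation=cv2.INTER_CUBIC)[:,:,::-1]
cv2.imwrite('pics/ct.png',a);cv2.imwrite('pics/cs.png',b);print(a.shape,b.shape,T['fx'],S['fx'])
E
```

```text
big_tin [493.1 115.1  81.8] 0.949 0.89
small_tin_1 [601.7 135.9  82.9] 0.893 0.94
small_tin_1 [ 512.4 -140.6   98.7] 0.91 0.93
[556.9   5.1  87.6]
[560.8  -7.3   9.9]
mug [array([553.6,   3. ,   0. ]), array([753.4,  -2.1,   0. ])]
mill [array([ 766.5, -161.2,    0. ]), array([ 769.1, -126.7,    0. ])]
jar [array([ 628., -478.,    0.]), array([ 639.9, -479.9,    0. ])]
(529, 782, 3) (590, 708, 3) 420.1099253723718 405.61224133050905
```

View pics/ct.png

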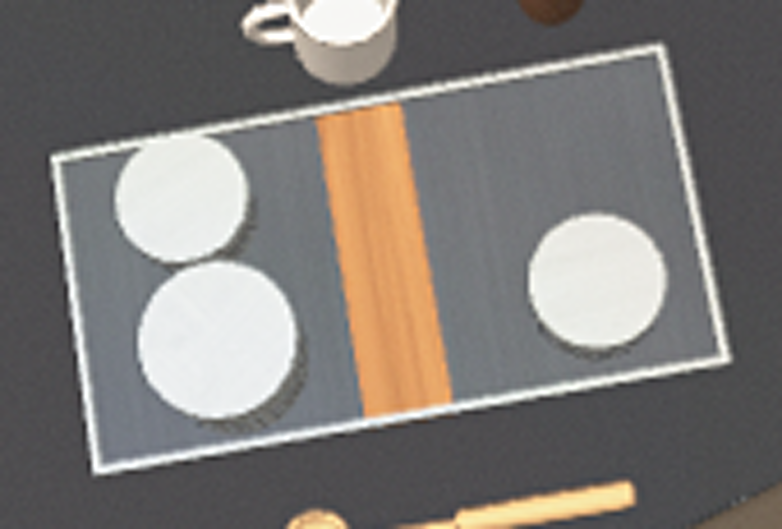

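View pics/cs.png

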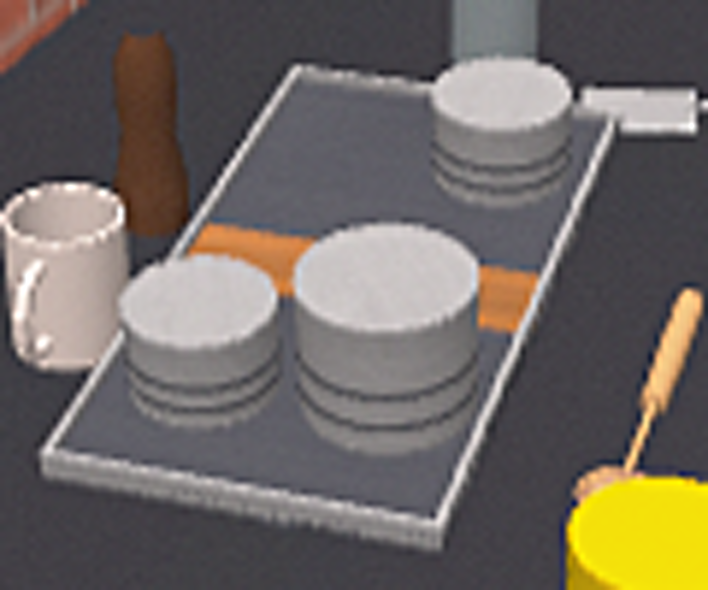

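```bash
cat > deck.py <<'E'
from fit import *
from scipy.ndimage import map_coordinates,gaussian_filter
def frame(c,yaw,tilt):
    Rz=np.array([[np.cos(yaw),-np.sin(yaw),0],[np.sin(yaw),np.cos(yaw),0],[0,0,1]])
    Rx=np.array([[1,0,0],[0,np.cos(tilt),-np.sin(tilt)],[0,np.sin(tilt),np.cos(tilt)]])
    R=Rz@Rx;return R,np.array([c[0],c[1],70])+R@[0,0,15]
s=np.linspace(-1,1,161)
RIM=np.concatenate([np.c_[115.5*s,0*s+222.5],np.c_[115.5*s,0*s-222.5],np.c_[0*s+115.5,222.5*s],np.c_[0*s-115.5,222.5*s]])
def prep(p):
    g=p['pixels'].astype(np.float32);g=np.minimum(g.min(2),200)
    return gaussian_filter(g,.8)
def score(p,g,par):
    R,o=frame(par[:2],par[2],par[3]);off=par[4:6] if len(par)>4 else (0,0)
    X=np.c_[RIM,np.full(len(RIM),8.)]@R.T+o
    E=np.array(p['extrinsics'])[:3];c=X@E[:,:3].T+E[:,3]
    rc=np.array([p['fy']*c[:,1]/c[:,2]+p['cy']+off[0],p['fx']*c[:,0]/c[:,2]+p['cx']+off[1]])
    return map_coordinates(g,rc,order=1).mean()
def fitall(T,S,x0):
    gT,gS=prep(T),prep(S)
    f=lambda q:-score(T,gT,q[:4])-score(S,gS,np.r_[q[:4],q[4:6]])
    x0=np.array(x0,float);st=np.diag([4,4,.015,.015,1.5,1.5])
    best=None
    for k in range(3):
        r=minimize(f,x0,method='Nelder-Mead',options=dict(initial_simplex=np.vstack([x0,x0+st*(-1)**k]),maxiter=3000,xatol=1e-4,fatol=1e-4));x0=r.x
    return r.x,r.fun
def tilt(T,S,base):
    """tilt only, rest fixed"""
    gT,gS=prep(T),prep(S);ts=np.arange(-.1,.1,.001)
    a=np.array([score(T,gT,np.r_[base[:3],t]) for t in ts]);b=np.array([score(S,gS,np.r_[base[:3],t,base[4:6]]) for t in ts])
    return ts[a.argmax()],ts[b.argmax()],ts[(a+b).argmax()]
def local(X,base,t):
    R,o=frame(base[:2],base[2],t);return (R.T@(np.array(X)-o)).round(1)
E
python3 - <<'E'
from deck import *
T=shot('top');S=shot('side')
for t0 in(-.07,0,.07):
  x,f=fitall(T,S,[558,0,-.15 if 0 else .17,t0,0,0]);print(x.round(4),f,tilt(T,S,x))
  print([local(X,x,x[3]) for X in([493.1,115.1,81.8],[601.7,135.9,82.9],[512.4,-140.6,98.7])])
E
```

```text
[ 5.579848e+02  1.530000e-02  7.570000e-02 -6.730000e-02 -2.979000e-01
  1.495000e-01] -326.01983642578125 (np.float64(-0.07699999999999999), np.float64(-0.06699999999999998), np.float64(-0.06699999999999998))
[array([-56. , 118.6,   4.8]), array([ 53.9, 131. ,   6.8]), array([ -56.1, -138.4,    4.4])]
[ 5.579866e+02  1.280000e-02  7.570000e-02 -6.730000e-02 -2.953000e-01
  1.476000e-01] -326.0198669433594 (np.float64(-0.07699999999999999), np.float64(-0.06699999999999998), np.float64(-0.06699999999999998))
[array([-56. , 118.6,   4.8]), array([ 53.9, 131. ,   6.8]), array([ -56.1, -138.4,    4.4])]
[ 5.579798e+02  1.700000e-02  7.570000e-02 -6.730000e-02 -2.951000e-01
  1.453000e-01] -326.01983642578125 (np.float64(-0.07699999999999999), np.float64(-0.06699999999999998), np.float64(-0.06699999999999998))
[array([-56. , 118.6,   4.8]), array([ 53.9, 131. ,   6.8]), array([ -56.1, -138.4,    4.4])]
```

```bash
cat > plan.py <<'E'
import sys
from deck import *
BASE=[557.98,0,.0757]
def world(l):  # level-deck local xy -> world
    c,s=np.cos(BASE[2]),np.sin(BASE[2]);return np.array([BASE[0]+c*l[0]-s*l[1],BASE[1]+s*l[0]+c*l[1]])
def loc(w):
    c,s=np.cos(BASE[2]),np.sin(BASE[2]);d=np.array(w[:2])-BASE[:2];return np.array([c*d[0]+s*d[1],-s*d[0]+c*d[1]])
def rows(l,z,yaw,n):
    st=env.state();p=np.array(st['eef_pos']);y=st['tcp_rot'][2];tgt=np.r_[world(l),z]
    per=(tgt-p)/n;dy=(yaw-y)/n
    for i in range(n):
        a=y+i*dy
        print([[round(v/60,2) for v in(per@[np.cos(a),np.sin(a),0],per@[np.sin(a),-np.cos(a),0],-per[2])],round(-np.degrees(dy)/5,2)])
def where():
    st=env.state();print('t',round(st['t'],2),'local',loc(st['eef_pos']).round(1),'z',round(st['eef_pos'][2],1),'yaw',np.round(st['tcp_rot'],3),'F',np.round(st['ft_force'],1),'open',round(st['opening'],2))
E
python3 -c "
from plan import *
rows([54,190],214,1.6465,18)"
```

```text
[[np.float64(0.58), np.float64(-0.51), np.float64(0.0)], np.float64(-0.77)]
[[np.float64(0.61), np.float64(-0.47), np.float64(0.0)], np.float64(-0.77)]
[[np.float64(0.64), np.float64(-0.43), np.float64(0.0)], np.float64(-0.77)]
[[np.float64(0.67), np.float64(-0.38), np.float64(0.0)], np.float64(-0.77)]
[[np.float64(0.69), np.float64(-0.34), np.float64(0.0)], np.float64(-0.77)]
[[np.float64(0.71), np.float64(-0.29), np.float64(0.0)], np.float64(-0.77)]
[[np.float64(0.73), np.float64(-0.24), np.float64(0.0)], np.float64(-0.77)]
[[np.float64(0.74), np.float64(-0.19), np.float64(0.0)], np.float64(-0.77)]
[[np.float64(0.76), np.float64(-0.14), np.float64(0.0)], np.float64(-0.77)]
[[np.float64(0.76), np.float64(-0.09), np.float64(0.0)], np.float64(-0.77)]
[[np.float64(0.77), np.float64(-0.04), np.float64(0.0)], np.float64(-0.77)]
[[np.float64(0.77), np.float64(0.01), np.float64(0.0)], np.float64(-0.77)]
[[np.float64(0.77), np.float64(0.07), np.float64(0.0)], np.float64(-0.77)]
[[np.float64(0.76), np.float64(0.12), np.float64(0.0)], np.float64(-0.77)]
[[np.float64(0.75), np.float64(0.17), np.float64(0.0)], np.float64(-0.77)]
[[np.float64(0.74), np.float64(0.22), np.float64(0.0)], np.float64(-0.77)]
[[np.float64(0.72), np.float64(0.27), np.float64(0.0)], np.float64(-0.77)]
[[np.float64(0.7), np.float64(0.32), np.float64(0.0)], np.float64(-0.77)]
```

```bash
python3 -m inch '[[[0.58,-0.51,-0.1],-0.8,0],[[0.61,-0.47,-0.1],-0.8,0],[[0.64,-0.43,0],-0.8,0],[[0.67,-0.38,0],-0.8,0],[[0.69,-0.34,0],-0.8,0],[[0.71,-0.29,0],-0.8,0],[[0.73,-0.24,0],-0.8,0],[[0.74,-0.19,0],-0.8,0],[[0.76,-0.14,0],-0.8,0],[[0.76,-0.09,0],-0.8,0]]'; python3 -c "
from plan import *
where();rows([54,190],214,1.6465,9)"
```

```text
t: 3.05
eef_pos: [444.2, -140.8, 226.9]
tcp_rot: [3.141, 0.0, 1.135]
ft_force: [0.1, -0.4, -0.1]
opening: 0.499
grip_force: 0.0
t 3.05 local [-124.1 -131.8] z 226.9 yaw [3.141 0.    1.135] F [ 0.1 -0.4 -0.1] open 0.5
[[np.float64(0.68), np.float64(-0.0), np.float64(0.02)], np.float64(-0.65)]
[[np.float64(0.68), np.float64(0.03), np.float64(0.02)], np.float64(-0.65)]
[[np.float64(0.68), np.float64(0.07), np.float64(0.02)], np.float64(-0.65)]
[[np.float64(0.67), np.float64(0.11), np.float64(0.02)], np.float64(-0.65)]
[[np.float64(0.66), np.float64(0.15), np.float64(0.02)], np.float64(-0.65)]
[[np.float64(0.65), np.float64(0.19), np.float64(0.02)], np.float64(-0.65)]
[[np.float64(0.64), np.float64(0.22), np.float64(0.02)], np.float64(-0.65)]
[[np.float64(0.63), np.float64(0.26), np.float64(0.02)], np.float64(-0.65)]
[[np.float64(0.61), np.float64(0.3), np.float64(0.02)], np.float64(-0.65)]
```

```bash
python3 -m inch '[[[0.68,0,0],-0.65,0],[[0.68,0.03,0],-0.65,0],[[0.68,0.07,0],-0.65,0],[[0.67,0.11,0],-0.65,0],[[0.66,0.15,0],-0.65,0],[[0.65,0.19,0],-0.65,0],[[0.64,0.22,0],-0.65,0],[[0.63,0.26,0],-0.65,0],[[0.61,0.3,0],-0.65,0],[[0,0,0],0,0]]'; python3 -c "
from plan import *
where()
T=shot('top','t1.png');S=shot('side','s1.png')
for t in tins(T,S):print(t, local(t[1],[557.98,0,.0757],-.067))"
```

```text
t: 4.3
eef_pos: [598.1, 192.9, 226.1]
tcp_rot: [-3.142, -0.0, 1.646]
ft_force: [-0.6, -0.5, -0.1]
opening: 0.501
grip_force: 0.0
t 4.3 local [ 54.6 189.3] z 226.1 yaw [-3.142 -0.     1.646] F [-0.6 -0.5 -0.1] open 0.5
('big_tin', array([499. , 102.6,  73. ]), np.float64(0.781), 0.78) [-51.1 106.3  -4.9]
('small_tin_1', array([ 512.3, -140.1,  100.1]), np.float64(0.954), 0.98) [ -56.1 -138.     5.9]
('small_tin_1', array([605.3, 128.4,  77.3]), np.float64(0.785), 0.79) [ 56.9 123.7   0.6]
```

```bash
python3 -m inch '[[[0,0,0.35],0,0],[[0,0,0.5],0,0],[[0,0,0.5],0,0],[[0,0,0.4],0,0],[[0,0,0.28],0,0],[[0,0,0],0,0],[[-0.1,0,0],0,0],[[-0.15,0,0],0,0],[[-0.2,0,0],0,0],[[-0.25,0,0],0,0]]'; python3 -m inch '[[[-0.3,0,0],0,0],[[-0.3,0,0],0,0],[[-0.3,0,0],0,0],[[-0.3,0,0],0,0],[[-0.3,0,0],0,0],[[-0.3,0,0],0,0],[[-0.25,0,0],0,0],[[-0.2,0,0],0,0],[[-0.15,0,0],0,0],[[0,0,0],0,0]]';  python3 -c "
from plan import *
where()
T=shot('top','t2.png');S=shot('side','s2.png')
x=tilt(T,S,[557.98,0,.0757,0,-.3,.15]);print(x)
for t in tins(T,S):print(t, local(t[1],[557.98,0,.0757],x[2]))"
```

```text
t: 5.85
eef_pos: [601.3, 148.9, 106.1]
tcp_rot: [3.139, -0.001, 1.643]
ft_force: [0.2, 6.2, 5.2]
opening: 0.497
grip_force: 3.7
t: 7.1
eef_pos: [611.1, 4.6, 104.8]
tcp_rot: [-3.141, 0.0, 1.643]
ft_force: [0.5, 2.0, 1.8]
opening: 0.502
grip_force: 1.4
t 7.1 local [53.3  0.5] z 104.8 yaw [-3.141  0.     1.643] F [0.5 2.  1.8] open 0.5
(np.float64(-0.0009999999999999176), np.float64(-0.01499999999999993), np.float64(-0.01399999999999993))
('small_tin_1', array([ 513.7, -143.5,   92.7]), np.float64(0.891), 0.65) [ -55.  -140.     5.7]
('small_tin_1', array([621. , -70.1,  69.6]), np.float64(0.279), 0.5) [ 57.5 -74.7 -16.4]
```

View pics/s2.png

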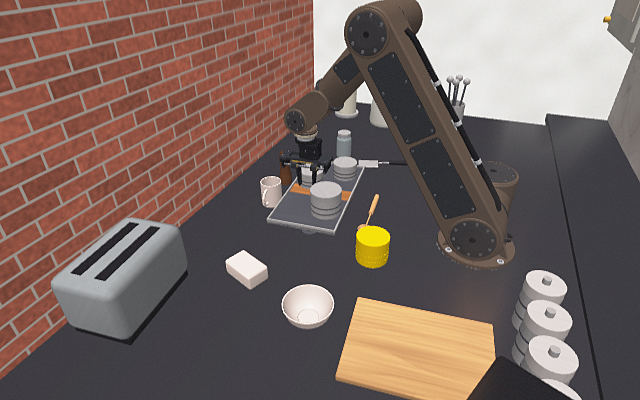

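```bash
python3 -m inch '[[[-0.1,0,0],0,0],[[-0.2,0,0],0,0],[[-0.2,0,0],0,0],[[-0.15,0,0],0,0],[[-0.1,0,0],0,0],[[-0.05,0,0],0,0],[[0,0,0],0,0],[[0.15,0,0],0,0],[[0.15,0,-0.5],0,0],[[0,0,-0.9],0,0]]'; python3 -m inch '[[[0,0,-0.9],0,0],[[0,0,-0.9],0,0],[[0,0,-0.9],0,0],[[0,0,0],0,0],[[0,0,0],0,0],[[0,0,0],0,0],[[0,0,0],0,0],[[0,0,0],0,0],[[0,0,0],0,0],[[0,0,0],0,0]]';  python3 -c "
from plan import *
where()
T=shot('top','t3.png');S=shot('side','s3.png')
x=tilt(T,S,[557.98,0,.0757,0,-.3,.15]);print(x)
for t in tins(T,S):print(t, local(t[1],[557.98,0,.0757],x[2]))"
```

```text
t: 8.65
eef_pos: [612.5, -23.2, 188.2]
tcp_rot: [-3.138, -0.001, 1.645]
ft_force: [0.3, 0.2, 0.1]
opening: 0.501
grip_force: 0.0
t: 9.9
eef_pos: [613.3, -24.6, 350.8]
tcp_rot: [-3.142, 0.0, 1.643]
ft_force: [0.3, 0.1, -0.1]
opening: 0.498
grip_force: 0.0
t 9.9 local [ 53.3 -28.7] z 350.8 yaw [-3.142  0.     1.643] F [ 0.3  0.1 -0.1] open 0.5
(np.float64(-0.04699999999999996), np.float64(-0.04099999999999995), np.float64(-0.04099999999999995))
('big_tin', array([494.8, 115.7,  84.8]), np.float64(0.671), 0.94) [-54.2 119.4   4.7]
('small_tin_1', array([ 514.6, -146. ,   94.3]), np.float64(0.866), 0.66) [ -54.3 -143.2    3.4]
```

View pics/s3.png

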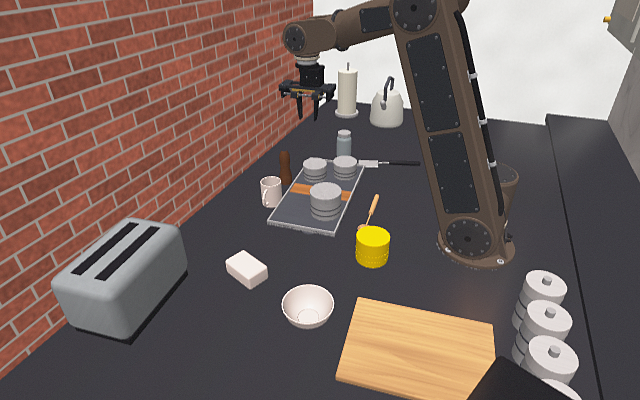

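View pics/t3.png

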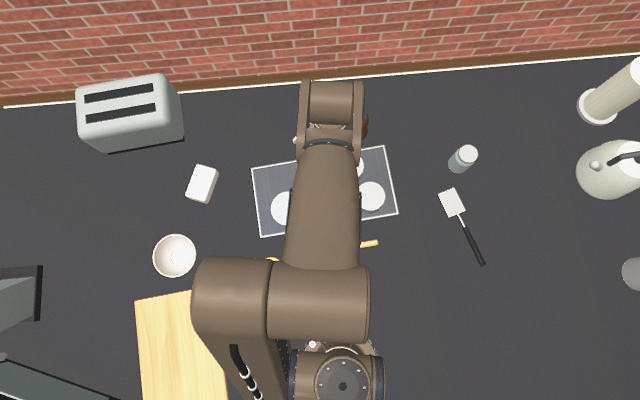

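```bash
python3 -m inch '[[[0,0,0.6],0,0],[[0,0,0.9],0,0],[[0,0,0.9],0,0],[[0,0,0.9],0,0],[[0,0,0.6],0,0],[[0,0,0.2],0,0],[[-0.1,0,0],0,0],[[-0.14,0,0],0,0],[[-0.12,0,0],0,0],[[-0.1,0,0],0,0]]'; python3 -m inch '[[[-0.1,0,0],0,0],[[-0.06,0,0],0,0],[[0,0,0],0,0],[[0.15,0,0],0,0],[[0.2,0,-0.5],0,0],[[0,0,-0.9],0,0],[[0,0,-0.9],0,0],[[0,0,-0.9],0,0],[[0,0,-0.8],0,0],[[0,0,0],0,0]]'; python3 -m inch '[[[0,0,0],0,0],[[0,0,0],0,0],[[0,0,0],0,0],[[0,0,0],0,0],[[0,0,0],0,0],[[0,0,0],0,0],[[0,0,0],0,0],[[0,0,0],0,0],[[0,0,0],0,0],[[0,0,0],0,0]]';  python3 -c "
from plan import *
where()
T=shot('top');S=shot('side')
x=tilt(T,S,[557.98,0,.0757,0,-.3,.15]);print(x)
for t in tins(T,S):print(t, local(t[1],[557.98,0,.0757],x[2]))"
```

```text
t: 11.45
eef_pos: [615.6, -52.7, 105.6]
tcp_rot: [3.14, 0.0, 1.643]
ft_force: [-0.1, 0.9, -1.3]
opening: 0.502
grip_force: 0.7
t: 12.7
eef_pos: [615.2, -40.1, 348.7]
tcp_rot: [3.135, 0.002, 1.644]
ft_force: [0.1, 0.5, -1.5]
opening: 0.497
grip_force: 0.0
t: 13.95
eef_pos: [614.5, -40.7, 344.8]
tcp_rot: [3.142, 0.0, 1.643]
ft_force: [-0.1, 0.4, -0.1]
opening: 0.501
grip_force: 0.0
t 13.95 local [ 53.3 -44.9] z 344.8 yaw [3.142 0.    1.643] F [-0.1  0.4 -0.1] open 0.5
(np.float64(-0.006999999999999923), np.float64(-0.010999999999999927), np.float64(-0.010999999999999927))
('big_tin', array([492.4, 112. ,  89.4]), np.float64(0.763), 0.62) [-56.9 116.4   5.7]
('small_tin_1', array([ 632.7, -145.1,   71.4]), np.float64(0.55), 0.54) [  63.5 -150.3  -15.3]
```

```bash
python3 -m inch '[[[0,0,0.5],0,0],[[0,0,0.9],0,0],[[0,0,0.9],0,0],[[0,0,0.9],0,0],[[0,0,0.6],0,0],[[0,0,0.2],0,0],[[-0.1,0,0],0,0],[[-0.12,0,0],0,0],[[-0.1,0,0],0,0],[[-0.07,0,0],0,0]]'; python3 -m inch '[[[-0.05,0,0],0,0],[[0,0,0],0,0],[[0,0,0],0,0],[[0.15,0,0],0,0],[[0.2,0,-0.5],0,0],[[0,0,-0.9],0,0],[[0,0,-0.9],0,0],[[0.8,0,-0.5],0,0],[[0.9,0,0],0,0],[[0.9,0,0],0,0]]'; python3 -m inch '[[[0.9,0,0],0,0],[[0.9,0,0],0,0],[[0.9,0,0],0,0],[[0.9,0,0],0,0],[[0.6,0,0],0,0],[[0,0,0],0,0],[[0,0,0],0,0],[[0,0,0],0,0],[[0,0,0],0,0],[[0,0,0],0,0]]';  python3 -c "
from plan import *
where()
T=shot('top','t5.png');S=shot('side','s5.png')
x=tilt(T,S,[557.98,0,.0757,0,-.3,.15]);print(x)
print(fitall(T,S,[558,0,.0757,0,-.3,.15]))
for t in tins(T,S):print(t, local(t[1],[557.98,0,.0757],x[2]))"
```

```text
t: 15.5
eef_pos: [616.4, -64.5, 105.6]
tcp_rot: [3.141, 0.0, 1.643]
ft_force: [-0.0, 2.6, -1.0]
opening: 0.498
grip_force: 0.6
t: 16.75
eef_pos: [603.1, 111.6, 273.4]
tcp_rot: [3.141, 0.0, 1.643]
ft_force: [0.8, -0.5, -0.4]
opening: 0.5
grip_force: 0.0
t: 18.0
eef_pos: [585.5, 360.3, 272.9]
tcp_rot: [3.141, 0.0, 1.643]
ft_force: [0.3, -0.6, 0.1]
opening: 0.501
grip_force: 0.0
t 18.0 local [ 54.7 357.2] z 272.9 yaw [3.141 0.    1.643] F [ 0.3 -0.6  0.1] open 0.5
(np.float64(0.00800000000000009), np.float64(-0.00399999999999992), np.float64(-0.0029999999999999194))
(array([ 5.58041539e+02,  1.86628368e-02,  7.32235687e-02, -7.00421327e-03,
       -5.48148867e-01,  2.30732785e-01]), np.float64(-342.09161376953125))
('big_tin', array([492.8, 111.3,  84.3]), np.float64(0.921), 0.91) [-56.6 115.9  -0.4]
('small_tin_1', array([ 514.6, -144.7,   87.9]), np.float64(0.903), 0.79) [ -54.2 -141.1    2.5]
('small_tin_1', array([ 617.1, -114.6,   91. ]), np.float64(0.97), 0.57) [  50.3 -118.8    5.6]
```

View pics/t5.png

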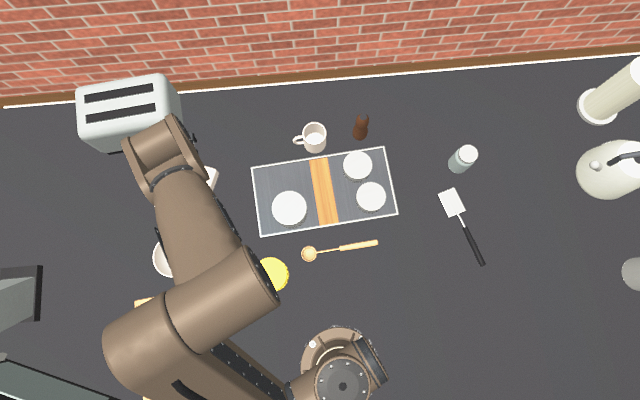

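View pics/s5.png

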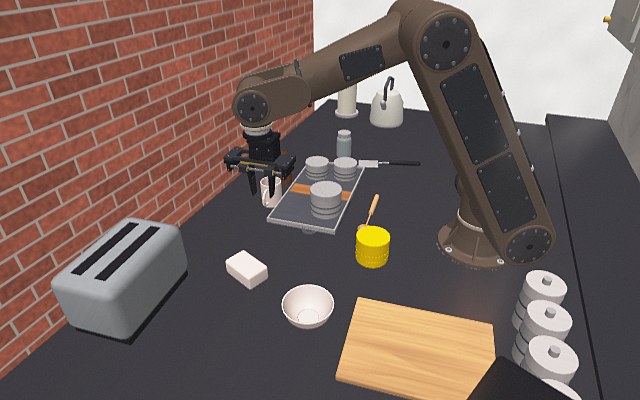

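```bash
cat > t2.py <<'E'
import deck
from deck import *
def load(p,fn):
    q=dict(p);q['pixels']=cv2.imread('pics/'+fn)[:,:,::-1];return q
def ends(S,off=(0,0)):
    """tilt from each rim side separately, parabola-refined"""
    g=prep(S);full=deck.RIM;ts=np.arange(-.11,.11,.001);out=[]
    for k in range(4):
        deck.RIM=full[161*k:161*k+161]
        a=np.array([score(S,g,np.r_[557.98,0,.0757,t,off]) for t in ts]);i=np.clip(a.argmax(),3,len(ts)-4)
        c=np.polyfit(ts[i-3:i+4]-ts[i],a[i-3:i+4],2);out.append(round(ts[i]-c[1]/2/c[0],4))
    deck.RIM=full;return out
E
python3 - <<'E'
from t2 import *
S=shot('side');T=shot('top')
for f in('s0.png','s1.png','s3.png','s5.png'):print(f,ends(load(S,f),(-.3,.15)))
for f in('t0.png','t5.png'):print(f,ends(load(T,f)))
E
```

```text
s0.png [np.float64(-0.0672), np.float64(-0.0673), np.float64(-0.0649), np.float64(-0.0664)]
s1.png [np.float64(-0.0672), np.float64(-0.0681), np.float64(-0.0642), np.float64(-0.0665)]
s3.png [np.float64(-0.0434), np.float64(-0.0331), np.float64(-0.0373), np.float64(-0.0418)]
s5.png [np.float64(-0.0031), np.float64(-0.0142), np.float64(0.0029), np.float64(-0.0017)]
t0.png [np.float64(-0.094), np.float64(-0.0142), np.float64(-0.074), np.float64(-0.0695)]
t5.png [np.float64(-0.0719), np.float64(0.0335), np.float64(0.0016), np.float64(0.0061)]
```

```bash
python3 -m inch '[[[-0.6,0,0],0,0],[[-0.8,0,0],0,0],[[-0.8,0,0],0,0],[[-0.8,0,0],0,0],[[-0.8,0,0],0,0],[[-0.8,0,0],0,0],[[-0.8,0,0],0,0],[[-0.75,0,0],0,0],[[-0.6,0,0],0,0],[[0,0,0],0,0]]'; python3 -c "
from plan import *
where()"
```

```text
t: 19.65
eef_pos: [614.8, -45.2, 272.7]
tcp_rot: [-3.142, 0.0, 1.641]
ft_force: [-0.2, 0.1, -0.0]
opening: 0.504
grip_force: 0.0
t 19.65 local [ 53.2 -49.4] z 272.7 yaw [-3.142  0.     1.641] F [-0.2  0.1 -0. ] open 0.5
```

```bash
python3 -m inch '[[[0,0,0.5],0,0],[[0,0,0.8],0,0],[[0,0,0.8],0,0],[[0,0,0.5],0,0],[[0,0,0.2],0,0],[[-0.1,0,0],0,0],[[-0.12,0,0],0,0],[[-0.1,0,0],0,0],[[-0.07,0,0],0,0],[[-0.03,0,0],0,0]]'; python3 -m inch '[[[0,0,0],0,0],[[0,0,0],0,0],[[0.15,0,0],0,0],[[0.2,0,-0.5],0,0],[[0,0,-0.9],0,0],[[0,0,-0.9],0,0],[[0.8,0,-0.5],0,0],[[0.9,0,-0.5],0,0],[[0.9,0,-0.5],0,0],[[0.9,0,-0.5],0,0]]'; python3 -m inch '[[[0.9,0,-0.5],0,0],[[0.9,0,-0.5],0,0],[[0.9,0,0],0,0],[[0.6,0,0],0,0],[[0,0,0],0,0],[[0,0,0],0,0],[[0,0,0],0,0],[[0,0,0],0,0],[[0,0,0],0,0],[[0,0,0],0,0]]'; python3 -c "
from plan import *
from t2 import *
where()
T=shot('top','t6.png');S=shot('side','s6.png')
print(ends(S,(-.3,.15)),ends(T)[2:],tilt(T,S,[557.98,0,.0757,0,-.3,.15]))
print(fitall(T,S,[558,0,.0757,0,-.3,.15]))
for t in tins(T,S):print(t, local(t[1],[557.98,0,.0757],0))"
```

```text
t: 20.9
eef_pos: [616.5, -68.5, 105.0]
tcp_rot: [3.141, -0.0, 1.643]
ft_force: [0.1, 1.5, -1.3]
opening: 0.501
grip_force: 0.7
t: 22.15
eef_pos: [599.0, 164.4, 363.9]
tcp_rot: [3.141, 0.0, 1.644]
ft_force: [1.1, 0.2, -0.3]
opening: 0.503
grip_force: 0.0
t: 23.4
eef_pos: [585.5, 359.4, 422.8]
tcp_rot: [3.142, 0.0, 1.643]
ft_force: [0.6, 0.3, 0.0]
opening: 0.502
grip_force: 0.0
t 23.4 local [ 54.6 356.3] z 422.8 yaw [3.142 0.    1.643] F [0.6 0.3 0. ] open 0.5
[np.float64(-0.0007), np.float64(-0.0135), np.float64(0.0051), np.float64(-0.0001)] [np.float64(0.003), np.float64(0.0053)] (np.float64(0.009000000000000091), np.float64(-0.0019999999999999185), np.float64(-0.0009999999999999176))
(array([ 5.58074789e+02,  3.08416553e-02,  7.36131454e-02, -5.18614504e-03,
       -5.81819201e-01,  2.55897602e-01]), np.float64(-341.5175476074219))
('big_tin', array([494.5, 111. ,  87.8]), np.float64(0.934), 0.7) [-54.9 115.5   2.8]
('small_tin_1', array([ 616.6, -113.4,   92.4]), np.float64(0.906), 0.89) [  49.9 -117.5    7.4]
('small_tin_1', array([ 513.4, -144.8,   87.8]), np.float64(0.93), 0.87) [ -55.4 -141.     2.8]
```

View pics/s6.png

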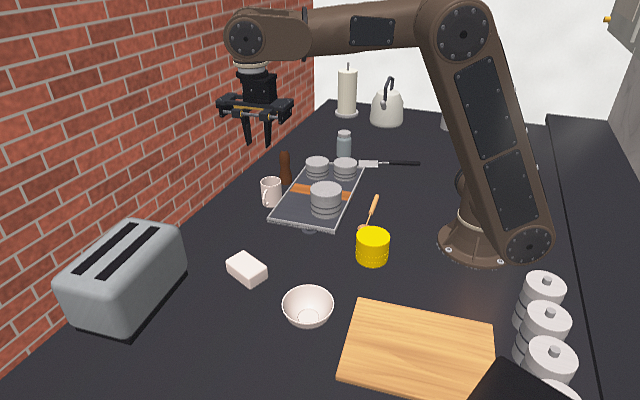

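```bash
python3 -m inch '[[[-0.6,0,0],0,0],[[-0.8,0,0],0,0],[[-0.8,0,0.3],0,0],[[-0.8,0,0.4],0,0],[[-0.8,0,0.4],0,0],[[-0.8,0,0.4],0,0],[[-0.8,0,0.4],0,0],[[-0.75,0,0.4],0,0],[[-0.6,0,0.2],0,0],[[0,0,0],0,0]]'; python3 -c "
from plan import *
where()"
```

```text
t: 24.95
eef_pos: [614.6, -46.4, 271.7]
tcp_rot: [-3.14, -0.0, 1.64]
ft_force: [0.5, 0.4, -0.1]
opening: 0.498
grip_force: 0.0
t 24.95 local [ 52.9 -50.6] z 271.7 yaw [-3.14 -0.    1.64] F [ 0.5  0.4 -0.1] open 0.5
```

```bash
python3 -m inch '[[[0,0,0.5],0,0],[[0,0,0.8],0,0],[[0,0,0.8],0,0],[[0,0,0.5],0,0],[[0,0,0.2],0,0],[[-0.1,0,0],0,0],[[-0.12,0,0],0,0],[[-0.1,0,0],0,0],[[-0.08,0,0],0,0],[[-0.05,0,0],0,0]]'; python3 -m inch '[[[0,0,0],0,0],[[0,0,0],0,0],[[0.15,0,0],0,0],[[0.2,0,-0.5],0,0],[[0,0,-0.9],0,0],[[0,0,-0.9],0,0],[[0.8,0,-0.5],0,0],[[0.9,0,-0.5],0,0],[[0.9,0,-0.5],0,0],[[0.9,0,-0.5],0,0]]'; python3 -m inch '[[[0.9,0,-0.5],0,0],[[0.9,0,-0.5],0,0],[[0.9,0,0],0,0],[[0.6,0,0],0,0],[[0,0,0],0,0],[[0,0,0],0,0],[[0,0,0],0,0],[[0,0,0],0,0],[[0,0,0],0,0],[[0,0,0],0,0]]'; python3 -c "
from plan import *
from t2 import *
where()
T=shot('top','t7.png');S=shot('side','s7.png')
print(ends(S,(-.3,.15)),ends(T)[2:],tilt(T,S,[557.98,0,.0757,0,-.3,.15]))
print(fitall(T,S,[558,0,.0757,0,-.3,.15]))
for t in tins(T,S):print(t, local(t[1],[557.98,0,.0757],0))"
```

```text
t: 26.2
eef_pos: [616.8, -71.5, 105.1]
tcp_rot: [3.141, -0.0, 1.643]
ft_force: [-0.9, 1.4, -0.9]
opening: 0.498
grip_force: 0.7
t: 27.45
eef_pos: [599.2, 161.5, 363.9]
tcp_rot: [3.141, 0.0, 1.644]
ft_force: [1.0, -0.1, 0.5]
opening: 0.496
grip_force: 0.0
t: 28.7
eef_pos: [585.7, 356.4, 422.8]
tcp_rot: [3.142, 0.0, 1.643]
ft_force: [0.1, 0.1, 0.2]
opening: 0.502
grip_force: 0.0
t 28.7 local [ 54.6 353.3] z 422.8 yaw [3.142 0.    1.643] F [0.1 0.1 0.2] open 0.5
[np.float64(0.0036), np.float64(-0.0123), np.float64(0.0108), np.float64(0.0087)] [np.float64(0.0091), np.float64(0.009)] (np.float64(0.016000000000000097), np.float64(0.003000000000000086), np.float64(0.004000000000000087))
(array([ 5.57996140e+02,  5.12874244e-02,  7.23089458e-02, -2.07171909e-03,
       -6.99844543e-01,  3.22698683e-01]), np.float64(-341.6607666015625))
('big_tin', array([494.8, 110. ,  87.3]), np.float64(0.937), 0.65) [-54.7 114.5   2.3]
('small_tin_1', array([ 620.7, -118.8,   91. ]), np.float64(0.911), 0.81) [  53.6 -123.2    6. ]
('small_tin_1', array([ 510.6, -146.4,   88.4]), np.float64(0.907), 0.73) [ -58.3 -142.4    3.4]
```

```bash
cat > joint.py <<'E'
from t2 import *
S=shot('side');T=shot('top')
sel={'S':np.r_[0:161,483:644],'T':np.r_[0:322,322:405,483:644]}
full=deck.RIM
ep=[0,5,6,7]
im=[(k,c,p,prep(load(p,f'{c.lower()}{k}.png'))) for k in ep for c,p in(('S',S),('T',T))]
def f(q):
    tl={0:-.07,5:q[0],6:q[1],7:q[2]};s=0
    for k,c,p,g in im:
        deck.RIM=full[sel[c]];off=q[6:8] if c=='S' else q[8:10]
        s-=score(p,g,np.r_[q[3:6],tl[k],off])
    return s
for st in(-.005,.005):
    x=np.array([st,st,st,558,0,.0757,-.3,.15,0,0])
    step=np.diag([.01,.01,.01,3,3,.01,1,1,1,1])
    for k in range(6):
        r=minimize(f,x,method='Nelder-Mead',options=dict(initial_simplex=np.vstack([x,x+step*(-1)**k*.7**k]),maxiter=1500,xatol=1e-4,fatol=1e-3));x=r.x
    print(x.round(4),r.fun)
E
time python3 joint.py
```

```text
[-6.700000e-03 -4.100000e-03  6.000000e-04  5.701759e+02 -1.758890e+01
  7.610000e-02  3.257100e+00  1.457900e+00  4.072600e+00 -5.033200e+00] -1335.7352294921875
[-8.400000e-03 -5.800000e-03 -1.200000e-03  5.714833e+02 -1.621400e+00
  7.710000e-02  5.376000e-01  3.498200e+00  4.050600e+00 -1.376000e-01] -1335.79296875
real	0m4.065s
user	0m4.076s
sys	0m0.064s
```

```bash
python3 -c "
from cell import env
print(env.job_done())"
```

```text
the job is handed in; nothing more can be done
None
```

I handed the job in after about 29 s of robot time. The big tin stands alone on one pan and both small tins stand on the other, all upright and clear of the wooden strip. The beam rests level to within what I can measure: a fit to the camera pictures, tied to the end stop, puts the tilt at about 0.001 rad either way, though single rim readings varied by up to about 0.01. No other item was moved, and the gripper is clear of everything.

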